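Seat a plug-in board in the test cage with its levers

ROBOT

A 6-joint arm with a two-finger parallel gripper is mounted at the origin on the work surface. World frame = base frame: x ahead of the robot, y to its left, z up, the work surface at z = 0. Lengths are in m, angles in rad, forces in N, time in s.
With the tool pointing down it reaches from about 0.325 to 0.9 m from the base axis. Payload 6.1 kg.
Tool frame: the origin (TCP) lies between the finger pads; the fingertips stand 22 mm ahead of it and the grasp point (between the pads) lies 3 mm ahead of it (r.nose_length is the z of the fingertips in the tool frame, in m); z points along the fingers, y is the line along which they close (so a half turn about z gives the same grasp; the last joint's range is limited). The gripper opens to 85 mm and grips with 20 to 120 N. Pads are 22 mm wide; open, the fingers measure 114 mm over their backs; the gripper's body (76 mm by 85 mm) begins 54 mm behind the grasp point. The pads swing forward as they close: fully open they stand 13 mm farther back than shut.
Start: joints at [-1.319, 0.22, 1.526, -0, 1.395, -0.126], TCP at [0.231, -0.581, 0.253] pointing down, gripper open.
Joint ranges: [-2.98, 2.98], [-0.91, 2.08], [0.09, 2.57], [-1.24, 4.39], [0.2, 2.65], [-2.68, 2.68]. Speed limits (rad/s): [2.57, 2.57, 3.01, 3.14, 3.14, 3.14].

INTERFACE

Orientations are given as a unit quaternion [x, y, z, w].
In Python, from rig import r gives the robot as it stands.
- The arm moves only by the tool play_rows, never from a script. Its argument "steps" is a list that holds one entry, the list of rows, each a list of 7 numbers: the gripper's target within -1 to 1 (fully open at 1, half-way at 0, shut at -1), then the shift along the tool's x, y, z in cm, then the turn, a rotation vector about the tool's x, y, z in rad. A call has 1 to 20 rows; each row is the pose to reach, as a shift and turn from the pose commanded when the call began, along the tool's axes at that moment; what a row does not reach only later rows make up. A row lasts 1/8 s, in which the tool goes at most 62.5 mm and 10.7 degrees, less where a joint would pass 70% of its speed; a pose out of reach is approached as far as the arm can. A call with a gripper value outside its range is refused whole. The fingers move at their own pace and stop on an object; "force" is the grip in N (left out, the last holds). Time passes only in rows, so rows that repeat a pose let the fingers close. It gives the time, the measured TCP pose, the force, the opening and the grip force at its end, in the units of the state.
- r.observe(): the state, without advancing time (a new reading comes with each control period).
- r.get_image(name): name is "scene" or "top"; returns a dict with "frame" (480x640x3 uint8, blue, green, red), "depth" (480x640 float32, m along the optical axis (not along the pixel's ray), 0 where there is no reading), "vertical_fov" (degrees; the focal length in pixels is half the picture's height over the tangent of half this angle, whatever the lens; pixels are square), "cx", "cy" (the principal point, pixels), "distortion" ([k1, k2, p1, p2, k3] as OpenCV has them; the pictures are not rectified), "position" and "orientation" of the camera in the world. Camera axes: x right, y down, z forward; pixel columns grow to the right and rows downward; lengths in m; the calibration is good to about 2 mm. A picture is of the moment at which its call begins.
- r.close_job(): hands the job in; it is judged then, once.
Trained networks look in a picture, given as the dict that the camera call returned (one of the last four; its "shot" number tells which), for a name from the list of things; names that differ only in an ending like _2 or _b are one class to them, and where a whole thing is asked for, a point or a joint stands for the part that bears it (a point fixed in the world has none). Each returns a list of dicts, best first, with "score" (0 to 1); they miss things now and then, are a little off and sometimes report something else, mostly with a low value. They report only what shows in the picture. A call takes as long as a camera call. They do not tell look-alikes from the thing itself.
- r.outline_of(picture, query): "mask" (480x640 bool, what is visible of it) and "position" ([row, column] in pixels, amid what is visible of it).
- r.tip_of(picture, query): "position" ([row, column] in pixels: a listed point, or the origin of a listed thing).
The state is a dict: "t": time; "joints": joint angles; "joint_vel": joint speeds; "tau": joint torques, N m; "eef_pos": TCP position; "tool_rot": TCP orientation; "wrist_force": force on the tool from outside, world axes, zero at the start; "wrist_torque": the same for the moment, N m; "opening": finger opening in m; "finger_force": force on a finger pad.
Only numpy, scipy, OpenCV 4.12 (cv2) and the standard library are available. Lean on these libraries where they do the work, as an engineer would, in place of code of your own. Each camera call takes 0.05 s, during which the arm holds its last target. There are 200 camera calls.

TASK

Take the circuit board from the black stand and set it in the card guides of the test cage, levers still up, letting go while it rests on the connector; do not force it in by hand. Then push its two end levers inward and down with closed fingers, so that their noses draw the board fully home in the connector, pressing each flat lever firmly, with about 15 N, and leave both lying flat. Never put much more than 20 N on a lever, and do not disturb the things around.

Things in the scene. Friction and masses are not known exactly. Their poses are not given: they have to be found in the camera images.
- board: The plug-in circuit board, 0.27 to 0.5 kg, standing on its long edge in the stand at first. Origin: middle of its bottom edge; y along its length, z up, x through its thickness. Green plate 206 long (y), 6 thick, 64 high, below a metal top rail. A grey lever is hinged at each top corner. Symmetric: it may be plugged in either way round.
- top_rail (a point): Centre of the board's metal top rail, 76 mm above the board's origin: 150 long (y), 10 thick (x), 16 high (68 to 84 mm above the origin). Grip the board here, in the middle, fingers either side in x.
- cage: The fixed test cage, grey base plate 110 x 276 mm. Origin: centre of the underside; y along the slot, z up. The board goes in from above, its y along this y, its origin on this z axis. At each end are upright metal guides; outside them a post (inner face at y = 123 mm, 26 wide in x) with a lip on top pointing inward.
- guide_p (a point): Top of the card guide at the cage's +y end, 100 mm from the middle and 90 mm above the cage's origin; another is at the -y end. A pair of cheeks 16 mm long in y holds the end of the board with 1.2 mm play on each face, flared over the top 12 mm to let it in. An end wall leaves 2.5 mm play along y.
- connector (a point): Home position of the board's origin: the connector floor, 30 mm above the cage's origin. Each end of the board first rests on a stiff contact 8 to 10 mm above home; driving an end from there to home takes about 32 N at that end, the same all the way, then it stops hard. It stays where it is driven.
- lip_p (a point): Inner lower edge of the lip at the cage's +y end: 107 mm from the middle, underside 123 mm and top 131 mm above the cage's origin, 24 mm deep outward. The nose of a lever bears up against this underside.
- lip_n (a point): The same at the cage's -y end.
- stand: The fixed black card stand, base 90 x 240 mm, origin at the centre of its underside, y along its slot. The board stands in it with its bottom edge 12 mm above this origin, between end cheeks whose tops are at 52 mm; it lifts straight out.
- lever_p (a joint): Angle of the lever at the board's +y end. 0 = lying flat along the top of the board, pointing to the board's middle (hard stop); grows to 1.6 = upright, about where it starts. It stays where it is left (about 1 N at its pad turns it), but flat and under load it springs back on release: about 0.05 after 15 N, 0.1 or more after a light press.
- lever_n (a joint): The same for the lever at the board's -y end. Whichever lever is pressed flat first tilts the board a little; drawing the other end home levels it again and pushes the first lever up by about 0.1 rad, so it needs a second press.
- lever_p_pivot (a point): Hinge axis (along the board's x) of the +y lever, at y = 99, z = 90 mm in the board's frame. Handle 80 mm long from here, 7 thick. Beyond the hinge a nose 16 mm long, 7 thick, round-tipped, runs straight on from the handle: it hangs down, clear of the lip, with the lever upright and points outward, under the lip, with the lever flat.
- lever_n_pivot (a point): The same for the -y lever, at y = -99, z = 90 mm in the board's frame.
- lever_p_pad (a point): Middle of the outer (upper when flat) face of the +y lever's pad, the last 22 mm of the handle, 16 wide; 69 mm from the hinge. Push here. With the board resting in the cage the nose meets the lip at about 0.5 to 0.65 rad; from there the lever drives that end down, about 10 N on the pad until home, then it stops hard, flat.
- lever_n_pad (a point): The same on the -y lever.
- lever_p_end (a point): Point on the board's bottom edge over the contact at its +y end (88 mm from the middle). Home: 30 mm above the cage's origin.
- lever_n_end (a point): The same at the -y end.
- solder_reel: Bystander: solder reel 54 mm in diameter, 42 mm high; origin at the centre of its underside.
- screwdriver: Bystander: screwdriver 170 mm long, lying; origin under its middle.
- pen_cup: Bystander: open metal cup 72 mm across, 90 mm high; origin at the centre of its underside.
There are look-alikes about, which are no part of the job. What is meant by the board is not pink, and is the smaller of those in its own colour.

How it is judged:
On the way, in this order (a step that is already met when the one before it is completed fails the run):
1. the board stands in the cage's guides on the connector, let go, both levers still up, both ends at least 6 mm above home (horizontal distance between board and cage below 0.006 m and angle between the y axis of board and the y axis of cage, either way round below 0.05 rad and z of lever_p_end in the frame of cage between 0.036 and 0.043 m and z of lever_n_end in the frame of cage between 0.036 and 0.043 m and value of joint each of lever_p, lever_n above 0.9 rad and contact force between each of the arm, the fingers and board below 0.5 N), for 0.2 s.
2. with both ends of the board within 2 mm of home and both levers down, the flat lever under the fingers is pressed firmly, with more than 12 N (z of each of lever_p_end, lever_n_end in the frame of cage below 0.032 m and value of joint each of lever_p, lever_n below 0.25 rad and ((value of joint lever_p below 0.05 rad and contact force between the fingers and lever_p above 12 N) or (value of joint lever_n below 0.05 rad and contact force between the fingers and lever_n above 12 N))), for 0.05 s.
At the end, for the whole second after the job is handed in: Both ends of the board are within 1.5 mm of home in the cage's connector, both levers lie flat (under 0.085 rad), and the board is at rest in the guides (horizontal distance between board and cage below 0.006 m and angle between the y axis of board and the y axis of cage, either way round below 0.05 rad and z of each of lever_p_end, lever_n_end in the frame of cage below 0.0315 m and value of joint each of lever_p, lever_n below 0.085 rad and linear speed of board below 0.01 m/s); the robot touches nothing.
It fails at once if a lever is pushed or squeezed with more than 24 N (contact force between the fingers and lever_p above 24 N or contact force between the fingers and lever_n above 24 N).
It fails at once if the board is forced into the connector by hand instead of by its levers (fingers bear on the board with more than 24 N while an end of it is driven to less than 6 mm above home) (contact force between the fingers and board above 24 N and horizontal distance between board and cage below 0.02 m and z of any of lever_p_end, lever_n_end in the frame of cage below 0.036 m).
It fails at once if a bystander (solder reel, screwdriver, pen cup) is moved more than 20 mm (distance of any of solder_reel, screwdriver, pen_cup from where it was at the start of the episode above 0.02 m).
It also fails if it takes over 70 s, if anything falls off the work surface, if the arm or the gripper's body presses on something with over 40 N, if the wrist force passes 120 N, or if a joint passes its speed limit or range.

## Working session

There is one attempt and no reset: what is moved stays moved. The work goes in short steps, Python scripts to look and compute and a tool call to move; the robot and the scene stay as the last step left them, time stands still between calls to the robot, and variables do not carry over. Pictures are saved under pics/ and viewed, at most 10 in all, crops included, and the job is handed in when it is done.

Besides the shell and the picture viewer there is one more tool, called after "Request:" by a JSON object that holds its "op" and its "data", one argument or row to a line. play_rows: Moves the arm, as the interface text tells. Its arguments: {"type":"object","properties":{"steps":{"type":"array"},"force":{"type":"number"}},"required":["steps"]}

```bash
ls; mkdir -p pics
cat > h.py <<'E'
import numpy as np, cv2
from rig import r
from scipy.spatial.transform import Rotation as R
def K(p):
    f=240/np.tan(np.radians(p["vertical_fov"])/2)
    return np.array([[f,0,p["cx"]],[0,f,p["cy"]],[0,0,1]])
def cam(p): return R.from_quat(p["orientation"]).as_matrix(), np.array(p["position"])
def ray(p,rc):
    rc=np.atleast_2d(rc).astype(float)
    u=cv2.undistortPoints(rc[:,None,::-1].copy(),K(p),np.array(p["distortion"]))[:,0]
    return np.c_[u,np.ones(len(u))]
def world(p,rc,depth=None):
    rc=np.atleast_2d(rc)
    if depth is None: depth=p["depth"][rc[:,0].astype(int),rc[:,1].astype(int)]
    M,o=cam(p); return (ray(p,rc)*np.reshape(depth,(-1,1)))@M.T+o
def atz(p,rc,z):
    M,o=cam(p); d=ray(p,rc)@M.T; return o+d*((z-o[2])/d[:,2:])
def proj(p,X):
    M,o=cam(p); x,_=cv2.projectPoints(np.atleast_2d(X-o)@M,np.zeros(3),np.zeros(3),K(p),np.array(p["distortion"]))
    return x[:,0,::-1]
E
python3 - <<'E'
from h import *
for n in("top","scene"):
    p=r.get_image(n); cv2.imwrite(f"pics/{n}0.png",p["frame"])
    print(n,p["position"],p["vertical_fov"],p["distortion"])
    for q in("board","cage","stand","top_rail","connector","guide_p","lip_p","lip_n","lever_p_pivot","lever_n_pivot","lever_p_pad","solder_reel","screwdriver","pen_cup"):
        print(q,[(round(d["score"],2),np.round(d["position"]).tolist(),np.round(world(p,d["position"])[0],3).tolist()) for d in r.tip_of(p,q)])
print(r.observe())
E
```

```text
pics
top [0.41263275 0.01376514 1.17944454] 50.30025882549235 [-0.05221409  0.          0.          0.          0.        ]
board [(0.9, [320.0, 274.0], [0.336, 0.102, 0.082]), (0.86, [221.0, 398.0], [0.544, -0.167, 0.09]), (0.72, [328.0, 426.0], [0.31, -0.233, 0.029])]
cage [(0.86, [219.0, 240.0], [0.561, 0.179, 0.029])]
stand [(0.85, [220.0, 394.0], [0.547, -0.159, 0.093])]
top_rail [(0.97, [218.0, 398.0], [0.549, -0.167, 0.099]), (0.87, [322.0, 270.0], [0.333, 0.11, 0.082]), (0.81, [329.0, 440.0], [0.314, -0.245, 0.111]), (0.17, [216.0, 432.0], [0.554, -0.241, 0.097])]
connector [(0.62, [218.0, 239.0], [0.564, 0.183, 0.033])]
guide_p [(0.65, [210.0, 189.0], [0.577, 0.284, 0.075]), (0.45, [215.0, 430.0], [0.555, -0.238, 0.095])]
lip_p [(0.94, [209.0, 182.0], [0.573, 0.289, 0.121]), (0.81, [214.0, 285.0], [0.557, 0.073, 0.132])]
lip_n [(0.94, [209.0, 182.0], [0.573, 0.289, 0.121]), (0.81, [214.0, 285.0], [0.557, 0.073, 0.132])]
lever_p_pivot [(0.86, [381.0, 482.0], [0.206, -0.326, 0.125]), (0.73, [221.0, 357.0], [0.537, -0.074, 0.159]), (0.66, [272.0, 275.0], [0.438, 0.098, 0.094])]
[... 2467 characters left out ...]
': array([-1.31910730e+00,  2.20389834e-01,  1.52646318e+00,  2.64182856e-06,
        1.39468367e+00, -1.26076799e-01]), 'joint_vel': array([ 3.94918934e-05,  8.37054740e-04, -5.26626313e-04,  1.11972980e-03,
       -6.06231259e-04,  8.25606410e-04]), 'tau': array([ 5.55888473e-04, -4.96826041e+01, -3.89729977e+01, -1.59188862e-04,
        7.98807268e-04, -1.30609362e-05]), 'eef_pos': array([ 0.23054248, -0.58094256,  0.25332546]), 'tool_rot': array([9.82214637e-01, 1.87761567e-01, 3.05433200e-06, 2.78471356e-05]), 'wrist_force': array([-0.60759269, -0.15160852,  0.13113445]), 'wrist_torque': array([-0.02156866, -0.0137389 ,  0.02630309]), 'finger_force': 0.0, 'opening': 0.08543629907529571}
```

View pics/top0.png

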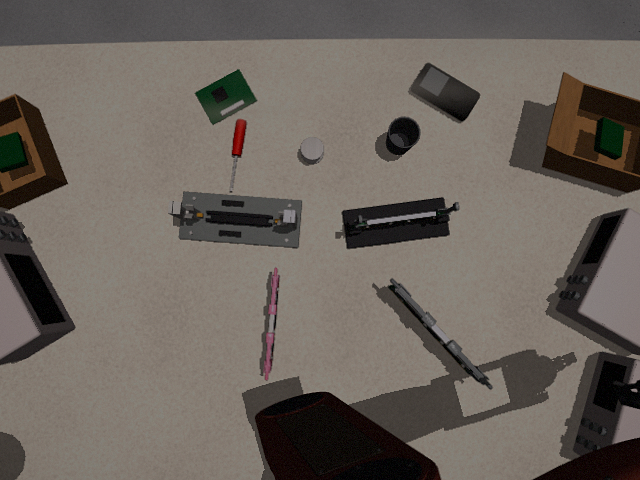

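View pics/scene0.png

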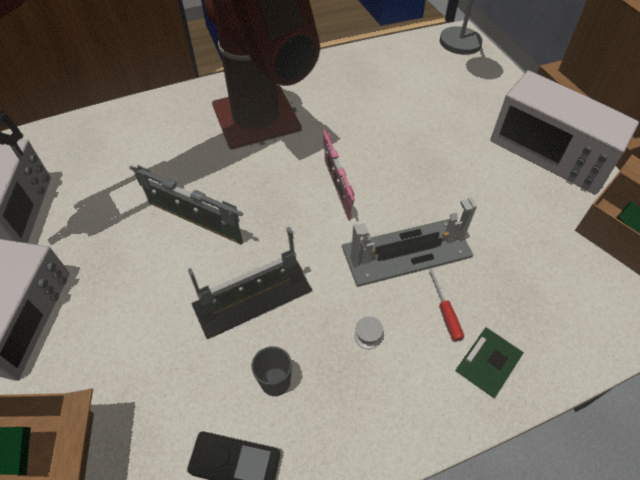

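Three boards: pink (top 322,272), a long grey-green one lying out (top 330,440; ~260 mm), and the one standing in the black stand (top 218,398), which is the smaller and not pink. The third fits. I'll confirm it with a crop and measure it and the cage.

```bash
cat > m.py <<'E'
from h import *
def cloud(p):
    g=np.argwhere(p["depth"]>0); return world(p,g),p["frame"][g[:,0],g[:,1]]
def sel(P,lo,hi): return np.all((P>lo)&(P<hi),1)
def line(Q):  # rail/box midline: min-area rectangle
    c,s,a=cv2.minAreaRect((Q[:,:2]*1000).astype(np.float32)); 
    m=Q.mean(0); v=np.linalg.svd(Q[:,:2]-m[:2],full_matrices=False)[2][0]
    v=v*np.sign(v[1]); return np.round(np.r_[c],1),np.round(s,1),round(a,2),np.round(m,4),"yawdir",round(np.degrees(np.arctan2(-v[0],v[1])),2),len(Q)
E
cat > a.py <<'E'
from m import *
for n in("top","scene"):
    p=r.get_image(n); P,C=cloud(p)
    print(n,"rail",line(P[sel(P,[.5,-.25,.088],[.62,-.09,.104])]))
    print("standlev",[line(P[sel(P,[.5,a,.13],[.62,b,.2])]) for a,b in((-.33,-.2),(-.13,-.02))])
    q=P[sel(P,[.45,.02,.004],[.68,.36,.024])]; print("plate",line(q),np.median(q[:,2]))
    for a,b in((.02,.18),(.18,.36)):
        q=P[sel(P,[.45,a,.122],[.68,b,.14])]; print("lip",line(q))
    M=p["depth"]
    if n=="top": cv2.imwrite("pics/crop.png",cv2.resize(np.hstack([p["frame"][180:260,330:470],p["frame"][180:260,165:305]]),None,fx=2.8,fy=5.6*.5,interpolation=cv2.INTER_CUBIC))
E
python3 a.py
```

```text
top rail (array([ 549.8, -169.8]), array([ 11.1, 158.2]), 7.18, array([ 0.5499, -0.1727,  0.0962]), 'yawdir', np.float64(6.79), 351)
standlev [(array([ 561.9, -272.2]), array([16. ,  8.2]), 7.26, array([ 0.5616, -0.2702,  0.1687]), 'yawdir', np.float64(-81.37), 68), (array([538.3, -76.3]), array([ 7. , 15.5]), 87.86, array([ 0.5382, -0.0758,  0.1749]), 'yawdir', np.float64(-87.72), 44)]
plate (array([564.9, 190. ]), array([339., 230.]), 89.89, array([0.5624, 0.184 , 0.0121]), 'yawdir', np.float64(-5.54), 5045) 0.012381863185467745
lip (array([552.7,  65. ]), array([24.1, 26.1]), 84.45, array([0.5524, 0.0648, 0.133 ]), 'yawdir', np.float64(84.81), 153)
lip (array([575. , 301.2]), array([25. , 26.8]), 85.35, array([0.5743, 0.3008, 0.1321]), 'yawdir', np.float64(81.37), 173)
scene rail (array([ 552.5, -168.7]), array([ 15.3, 159.6]), 7.11, array([ 0.5534, -0.1691,  0.0939]), 'yawdir', np.float64(7.21), 478)
standlev [(array([ 565.4, -270.4]), array([15.5,  7.2]), 3.07, array([ 0.5672, -0.2705,  0.1655]), 'yawdir', np.float64(-86.24), 69), (array([541.8, -77.8]), array([17.2,  7.7]), 4.73, array([ 0.5436, -0.0783,  0.1634]), 'yawdir', np.float64(-75.68), 93)]
plate (array([585.8, 181.6]), array([225.7, 283.7]), 12.51, array([0.5786, 0.1773, 0.0116]), 'yawdir', np.float64(-5.14), 3739) 0.010904657233070658
lip (array([554.3,  64.2]), array([24.8, 29.5]), 84.27, array([0.5562, 0.0628, 0.1305]), 'yawdir', np.float64(80.9), 164)
lip (array([576.3, 302.6]), array([27.9, 28.5]), 86.51, array([0.5775, 0.3015, 0.1302]), 'yawdir', np.float64(-88.94), 169)
```

View crop.

View pics/crop.png

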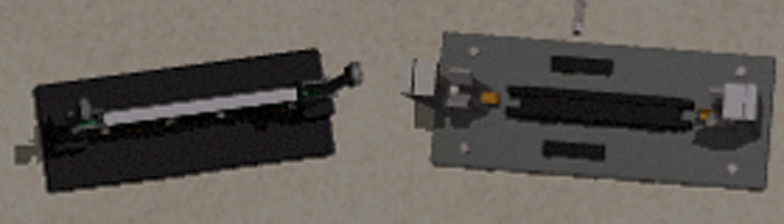

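The crop confirms it: a green board with a pale rail between crop pixels (103,118) and (298,94), in the black stand with its levers up. The cage is on the right. Next I'll measure the rail ends more precisely and plan the approach.

```bash
cat >> m.py <<'E'
def rail(p,z,c,w=.11,thr=110):  # bright rail patch at height z near c (world xy)
    g=cv2.cvtColor(p["frame"],cv2.COLOR_BGR2GRAY); P=np.zeros((480,640,3)); ii=np.argwhere(p["depth"]>0); P[ii[:,0],ii[:,1]]=world(p,ii)
    m=((np.abs(P[...,2]-z)<.009)&(np.hypot(P[...,0]-c[0],P[...,1]-c[1])<w)&(g>thr)).astype(np.uint8)
    k,L,S,_=cv2.connectedComponentsWithStats(m); i=1+np.argmax(S[1:,4]); q=np.argwhere(L==i)
    return line(atz(p,q,z)),line(P[L==i])
def go(pos,yaw,cur=None):  # rows target: tool down, tool x at yaw(deg)
    s=r.observe(); M=R.from_quat(s["tool_rot"]); y=np.radians(yaw)
    T=R.from_matrix(np.array([[np.cos(y),np.sin(y),0],[np.sin(y),-np.cos(y),0],[0,0,-1]]))
    print("at",np.round(s["eef_pos"],4),"wf",np.round(s["wrist_force"],1),"cm",np.round(100*M.inv().apply(np.array(pos)-s["eef_pos"]),2),"rot",np.round((M.inv()*T).as_rotvec(),4))
E
python3 - <<'E'
from m import *
p=r.get_image("top")
for t in (80,110,140): print(rail(p,.096,(.55,-.17),thr=t))
go((.550,-.170,.22),96.9)
E
```

```text
((array([ 550.6, -174.1]), array([  9.4, 149. ]), 6.85, array([ 0.5506, -0.1738,  0.096 ]), 'yawdir', np.float64(6.8), 302), (array([ 550.4, -173.8]), array([  9.8, 149.3]), 6.75, array([ 0.5505, -0.1736,  0.097 ]), 'yawdir', np.float64(6.82), 302))
((array([ 550.6, -174.1]), array([  8.7, 149. ]), 6.78, array([ 0.5507, -0.1744,  0.096 ]), 'yawdir', np.float64(6.87), 278), (array([ 550.5, -173.8]), array([  9. , 149.3]), 7.09, array([ 0.5505, -0.1742,  0.0971]), 'yawdir', np.float64(6.89), 278))
((array([ 559.9, -244.4]), array([6.5, 4.3]), 87.82, array([ 0.5608, -0.2456,  0.096 ]), 'yawdir', np.float64(-27.37), 6), (array([ 560.9, -244.5]), array([8.1, 3.7]), 60.59, array([ 0.5606, -0.2452,  0.0975]), 'yawdir', np.float64(-18.19), 6))
at [ 0.2305 -0.5809  0.2533] wf [ 0.   0.4 -0.8] cm [ 44.85 -26.41   3.33] rot [-0.      0.     -1.3134]
```

Request:
{"op": "play_rows", "data": {
  "steps": [
    [[1,44.75,-26.03,3.3,0,0,-1.312],[1,44.75,-26.03,3.3,0,0,-1.312],[1,44.75,-26.03,3.3,0,0,-1.312],[1,44.75,-26.03,3.3,0,0,-1.312],[1,44.75,-26.03,3.3,0,0,-1.312],[1,44.75,-26.03,3.3,0,0,-1.312],[1,44.75,-26.03,3.3,0,0,-1.312],[1,44.75,-26.03,3.3,0,0,-1.312],[1,44.75,-26.03,3.3,0,0,-1.312],[1,44.75,-26.03,3.3,0,0,-1.312],[1,44.75,-26.03,3.3,0,0,-1.312],[1,44.75,-26.03,3.3,0,0,-1.312]]
  ],
  "force": 40
}}

```text
t: 3.15
eef_pos: [0.5498, -0.1755, 0.2205]
tool_rot: [0.665, 0.747, -0.0, 0.0]
wrist_force: [0.1, 0.1, -0.3]
opening: 0.0855
finger_force: 0.0
```

```bash
python3 -c "
from m import *
go((.5505,-.174,.091),96.83); print(r.observe()['t'])"
```

```text
at [ 0.5498 -0.1755  0.2205] wf [ 0.1  0.1 -0.3] cm [ 0.15  0.09 12.95] rot [ 0.      0.0004 -0.0025]
3.15
```

Request:
{"op": "play_rows", "data": {
  "steps": [
    [[1,0.15,0.08,4,0,0,-0.002],[1,0.15,0.08,8,0,0,-0.002],[1,0.15,0.08,11,0,0,-0.002],[1,0.15,0.08,12.95,0,0,-0.002],[1,0.15,0.08,12.95,0,0,-0.002],[-1,0.15,0.08,12.95,0,0,-0.002],[-1,0.15,0.08,12.95,0,0,-0.002],[-1,0.15,0.08,12.95,0,0,-0.002],[-1,0.15,0.08,12.95,0,0,-0.002],[-1,0.15,0.08,12.95,0,0,-0.002],[-1,0.15,0.08,12.95,0,0,-0.002]]
  ],
  "force": 50
}}

```text
t: 4.53
eef_pos: [0.5515, -0.1724, 0.0914]
tool_rot: [0.663, 0.749, 0.0, 0.0]
wrist_force: [0.8, 1.3, 3.9]
opening: 0.009
finger_force: 50.2
```

Request:
{"op": "play_rows", "data": {
  "steps": [
    [[-1,0,0,-2,0,0,0],[-1,0,0,-6,0,0,0],[-1,0,0,-11,0,0,0],[-1,0,0,-16,0,0,0],[-1,0,0,-16,0,0,0]]
  ]
}}

```text
t: 5.15
eef_pos: [0.5534, -0.1734, 0.2568]
tool_rot: [0.663, 0.749, 0.001, 0.005]
wrist_force: [0.1, 0.1, -4.1]
opening: 0.0094
finger_force: 49.4
```

```bash
python3 -c "
from m import *
go((.564,.183,.251),84.65); s=r.observe(); print(s['t'],s['opening'],s['finger_force'])"
```

```text
at [ 0.5534 -0.1734  0.2568] wf [ 0.1  0.1 -4.1] cm [35.25  5.36  0.44] rot [0.0086 0.0043 0.2145]
5.15 0.009405740500736413 49.412789940834045
```

Request:
{"op": "play_rows", "data": {
  "steps": [
    [[-1,4,0.6,0,0,0,0.03],[-1,9,1.4,0,0,0,0.06],[-1,14,2.2,0,0,0,0.09],[-1,19,3,0,0,0,0.12],[-1,24,3.8,0,0,0,0.15],[-1,29,4.5,0,0,0,0.18],[-1,33,5.1,0,0,0,0.2],[-1,35.25,5.4,0,0,0,0.212],[-1,35.25,5.4,0,0,0,0.212],[-1,35.25,5.4,0,0,0,0.212],[-1,35.25,5.4,0,0,0,0.212]]
  ]
}}

```text
t: 6.52
eef_pos: [0.5619, 0.1831, 0.2502]
tool_rot: [0.739, 0.674, -0.001, -0.0]
wrist_force: [0.5, 0.6, -5.0]
opening: 0.0093
finger_force: 49.4
```

```bash
cat > b.py <<'E'
from m import *
s=r.observe(); print(s['t'],s["eef_pos"],s["wrist_force"],R.from_quat(s["tool_rot"]).as_matrix().round(4).tolist())
p=r.get_image("top"); p2=r.get_image("scene")
cv2.imwrite("pics/b.png",np.hstack([cv2.resize(p["frame"][150:290,140:340],None,fx=2,fy=2),cv2.resize(p2["frame"][110:310,310:510],(400,280))]))
P,C=cloud(p)
q=P[sel(P,[.5,.02,.2],[.64,.36,.4])]
print(np.percentile(q[:,2],[1,50,99]))
for z0,z1 in((.225,.275),(.3,.4)):
  print(z0,line(P[sel(P,[.5,.02,z0],[.64,.36,z1])]))
for a,b in((.02,.14),(.24,.36)): print("lev",line(P[sel(P,[.5,a,.29],[.64,b,.36])]),"rail?",line(P[sel(P,[.5,a,.235],[.64,b,.26])]))
P,C=cloud(p2)
for a,b in((.02,.14),(.24,.36)): print("sc lev",line(P[sel(P,[.5,a,.29],[.64,b,.36])]),"rail?",line(P[sel(P,[.5,a,.235],[.64,b,.26])]))
E
python3 b.py
```

```text
6.525 [0.56191735 0.18307642 0.25018562] [ 0.47537497  0.58266058 -4.95189868] [[0.092, 0.9958, -0.0011], [0.9958, -0.092, -0.0005], [-0.0006, -0.001, -1.0]]
[0.20607327 0.25789895 0.39470935]
0.225 (array([560.1, 181.8]), array([206.3,  13.7]), 84.81, array([0.5551, 0.1423, 0.2507]), 'yawdir', np.float64(-4.08), 381)
0.3 (array([528. , 139.2]), array([ 28.9, 129.5]), 16.37, array([0.5236, 0.1621, 0.3395]), 'yawdir', np.float64(19.64), 258)
lev (array([551.7,  83.7]), array([ 7.3, 15.1]), 87.59, array([0.5507, 0.0832, 0.3314]), 'yawdir', np.float64(83.88), 68) rail? (array([553.4, 109.6]), array([61.5, 12.9]), 85.69, array([0.5534, 0.1133, 0.2513]), 'yawdir', np.float64(-7.29), 174)m.py:7: RuntimeWarning: Mean of empty slice.
  m=Q.mean(0); v=np.linalg.svd(Q[:,:2]-m[:2],full_matrices=False)[2][0]
  ret = um.true_divide(
Traceback (most recent call last):
  File "b.py", line 10, in <module>
    for a,b in((.02,.14),(.24,.36)): print("lev",line(P[sel(P,[.5,a,.29],[.64,b,.36])]),"rail?",line(P[sel(P,[.5,a,.235],[.64,b,.26])]))
                                                 ~~~~^^^^^^^^^^^^^^^^^^^^^^^^^^^^^^^^^^
  File "m.py", line 7, in line
    m=Q.mean(0); v=np.linalg.svd(Q[:,:2]-m[:2],full_matrices=False)[2][0]
                   ~~~~~~~~~~~~~~~~~~~~~~~~~~~~~~~~~~~~~~~~~~~~~~~~~~~^^^
IndexError: index 0 is out of bounds for axis 0 with size 0
```

View pics/b.png

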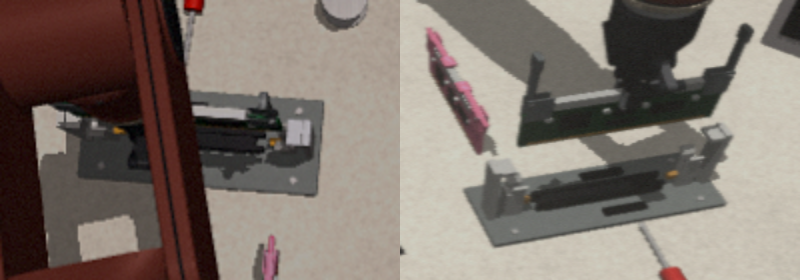

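```bash
cat > c.py <<'E'
from m import *
D=lambda Q: (len(Q)>5) and (line(Q)[0],line(Q)[1],np.round(1000*Q.mean(0),1))
p2=r.get_image("scene"); p=r.get_image("top")
for n,p in(("scene",p2),("top",p)):
  P,C=cloud(p); print(n)
  for a,b in((.02,.16),(.2,.36)):
    for z in (.128,.13): print(" lip",z,D(P[sel(P,[.5,a,z],[.64,b,.136])]))
    print(" rail",D(P[sel(P,[.5,a+.07-.1*(a>.1),.252],[.64,b+.02-.1*(a>.1),.258])]))
    print(" lever",[D(P[sel(P,[.5,a,z],[.64,b,.345])]) for z in(.3,.325,.33)])
E
python3 c.py
```

```text
scene
 lip 0.128 (array([555.6,  63.9]), array([24.4, 29.3]), array([555.2,  63. , 131.2]))
 lip 0.13 (array([555.3,  63.9]), array([24.4, 28.5]), array([554.3,  61.8, 132.1]))
 rail (array([564.4, 135.1]), array([89.2, 28.7]), array([560.4, 139.4, 254.5]))
 lever [(array([562.9, 120.7]), array([84.2, 15.9]), array([556.6,  85. , 326. ])), (array([562.2, 120.8]), array([83.8, 15.9]), array([556.7,  85.9, 334.9])), (array([567.7, 118.3]), array([83.1, 15.4]), array([556. ,  84.5, 337.6]))]
 lip 0.128 (array([577. , 302.3]), array([26. , 28.7]), array([577.1, 302.2, 131.6]))
 lip 0.13 (array([577.1, 302.3]), array([26. , 28.7]), array([577.3, 303.4, 132.5]))
 rail (array([572.8, 224.1]), array([110.2,  28.4]), array([569.9, 231.3, 254.4]))
 lever [(array([572.1, 277.3]), array([16.7,  9.8]), array([574. , 276.6, 325.4])), (array([572.2, 276.5]), array([16.9,  7.7]), array([573.8, 276.1, 334.9])), (array([572.3, 276.5]), array([17. ,  7.4]), array([573.5, 276.1, 336.4]))]
top
 lip 0.128 (array([553.1,  65.4]), array([22.9, 25.9]), array([552.5,  67.2, 132.3]))
 lip 0.13 (array([552.9,  65.4]), array([22.9, 25.6]), array([552.1,  66.8, 132.9]))
 rail (array([555.6, 124. ]), array([67.1, 11.2]), array([556.3, 130.5, 255.6]))
 lever [(array([551.8,  83.8]), array([ 7. , 14.9]), array([551. ,  83.6, 335.6])), (array([551.8,  84.1]), array([ 6.6, 14.9]), array([551.1,  83.9, 339.1])), (array([551.8,  84.1]), array([ 6.6, 14.9]), array([551.6,  84. , 340.2]))]
 lip 0.128 (array([569.9, 301.8]), array([25.1, 16.4]), array([569.2, 301.2, 132.1]))
 lip 0.13 (array([569.9, 301.8]), array([25.1, 16.4]), array([569.3, 301.5, 132.6]))
 rail (array([563.2, 269.3]), array([20.2,  1.6]), array([563.3, 266.5, 254.9]))
 lever [False, False, False]
```

Request:
{"op": "play_rows", "data": {
  "steps": [
    [[-1,0.19,0.25,1,0,0,0],[-1,0.19,0.25,4,0,0,0],[-1,0.19,0.25,6.5,0,0,0],[-1,0.19,0.25,7.4,0,0,0],[-1,0.19,0.25,7.4,0,0,0],[-1,0.19,0.25,7.4,0,0,0],[-1,0.19,0.25,7.4,0,0,0]]
  ]
}}

```text
t: 7.6
eef_pos: [0.5656, 0.186, 0.1782]
tool_rot: [0.739, 0.674, 0.001, 0.001]
wrist_force: [0.0, -0.6, -3.0]
opening: 0.0088
finger_force: 49.3
```

```bash
cat > d.py <<'E'
from m import *
import sys
s=r.observe(); print(s['t'],s["eef_pos"].round(4),s["wrist_force"].round(1),s["wrist_torque"].round(2),np.degrees(R.from_quat(s["tool_rot"]).as_rotvec()).round(2))
p=r.get_image("scene"); f=p["frame"][150:300,330:490]
cv2.imwrite("pics/"+sys.argv[1],cv2.resize(f,None,fx=5,fy=4*1.0,interpolation=cv2.INTER_CUBIC))
E
python3 d.py d1.png
```

```text
7.6 [0.5656 0.186  0.1782] [ 0.  -0.6 -3. ] [-0.02 -0.02 -0.01] [132.88 121.31   0.18]
```

View pics/d1.png

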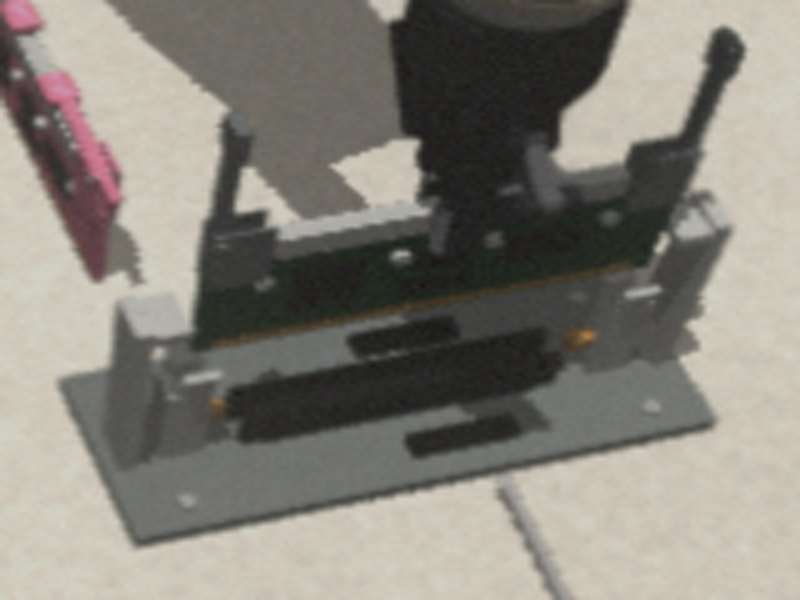

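The picture shows the board just above the guides, aligned with the slot. Its bottom corners are at crop (197,345) and (640,262). I'll check those corners against the guides.

Run:
```python
from m import *
for _ in range(3):
    s=r.observe(); print(s["eef_pos"].round(4)); p=r.get_image("scene")
rc=[[150+345/4,330+197/5],[150+262/4,330+640/5]]
a=atz(p,rc,.099); print(a, a.mean(0), np.linalg.norm(a[0]-a[1]), np.degrees(np.arctan2(*(a[1]-a[0])[:2])))
p=r.get_image("top"); P,C=cloud(p)
for z in (.24,.26): print(line(P[sel(P,[.5,.02,z],[.64,.13,.28])]))
```

```text
[0.5655 0.1859 0.178 ]
[0.5653 0.1859 0.1778]
[0.5652 0.1859 0.1775]
[[0.55781232 0.08564687 0.099     ]
 [0.57694429 0.28479903 0.099     ]] [0.5673783  0.18522295 0.099     ] 0.20006903231841783 5.487398188212594
(array([554.7,  86.4]), array([15.8,  7.2]), 0.45, array([0.5543, 0.0863, 0.2644]), 'yawdir', np.float64(86.33), 50)
(array([554.7,  86.5]), array([15.6,  7. ]), 0.45, array([0.5549, 0.0868, 0.2675]), 'yawdir', np.float64(83.53), 40)
```

Request:
{"op": "play_rows", "data": {
  "steps": [
    [[-1,-0.2,0.04,0,0,0,0],[-1,-0.2,0.04,0,0,0,0],[-1,-0.2,0.04,0.4,0,0,0],[-1,-0.2,0.04,0.7,0,0,0],[-1,-0.2,0.04,1.0,0,0,0],[-1,-0.2,0.04,1.2,0,0,0],[-1,-0.2,0.04,1.4,0,0,0],[-1,-0.2,0.04,1.5,0,0,0],[-1,-0.2,0.04,1.5,0,0,0]]
  ]
}}

```text
t: 8.98
eef_pos: [0.565, 0.1838, 0.1618]
tool_rot: [0.739, 0.674, -0.0, -0.0]
wrist_force: [-0.8, -1.0, -5.0]
opening: 0.0091
finger_force: 49.4
```

Run:
```python
from m import *
for _ in range(2):
    s=r.observe(); print(s["t"],s["eef_pos"].round(4),s["wrist_force"].round(1),s["wrist_torque"].round(2)); p=r.get_image("scene")
```

```text
8.975 [0.565  0.1838 0.1618] [-0.8 -1.  -5. ] [-0.04  0.   -0.04]
9.025 [0.565  0.1838 0.1619] [-0.5 -0.3 -4.3] [-0.01  0.01 -0.04]
```

Request:
{"op": "play_rows", "data": {
  "steps": [
    [[-1,0,0,0.3,0,0,0],[-1,0,0,0.6,0,0,0],[-1,0,0,0.9,0,0,0],[-1,0,0,1.2,0,0,0],[-1,0,0,1.5,0,0,0],[-1,0,0,1.5,0,0,0],[-1,0,0,1.5,0,0,0]]
  ]
}}

```text
t: 9.95
eef_pos: [0.5651, 0.1838, 0.1469]
tool_rot: [0.739, 0.674, 0.0, 0.0]
wrist_force: [-0.4, -0.5, -5.3]
opening: 0.0093
finger_force: 49.4
```

Run:
```python
from m import *
for _ in range(2):
    s=r.observe(); print(s["t"],s["eef_pos"].round(4),s["wrist_force"].round(1),s["wrist_torque"].round(2)); p=r.get_image("scene")
```

```text
9.95 [0.5651 0.1838 0.1469] [-0.4 -0.5 -5.3] [ 0.03 -0.06  0.03]
10.0 [0.5651 0.1838 0.1469] [-0.1 -0.1 -4.2] [ 0.03 -0.06 -0.01]
```

Request:
{"op": "play_rows", "data": {
  "steps": [
    [[-1,0,0,0.5,0,0,0],[-1,0,0,1.0,0,0,0],[-1,0,0,1.5,0,0,0],[-1,0,0,2.0,0,0,0],[-1,0,0,2.4,0,0,0],[-1,0,0,2.65,0,0,0],[-1,0,0,2.65,0,0,0],[-1,0,0,2.65,0,0,0]]
  ]
}}

```text
t: 11.05
eef_pos: [0.5652, 0.1838, 0.1205]
tool_rot: [0.739, 0.674, 0.0, 0.0]
wrist_force: [-0.6, 0.6, -3.9]
opening: 0.0094
finger_force: 49.3
```

Request:
{"op": "play_rows", "data": {
  "steps": [
    [[-1,0,0,0.04,0,0,0],[-1,0,0,0.08,0,0,0],[-1,0,0,0.12,0,0,0],[-1,0,0,0.12,0,0,0]]
  ]
}}

```text
t: 11.55
eef_pos: [0.565, 0.1838, 0.119]
tool_rot: [0.739, 0.674, -0.0, -0.0]
wrist_force: [-0.2, -0.2, -3.3]
opening: 0.0093
finger_force: 49.3
```

Request:
{"op": "play_rows", "data": {
  "steps": [
    [[-1,0,0,0.04,0,0,0],[-1,0,0,0.08,0,0,0],[-1,0,0,0.08,0,0,0],[-1,0,0,0.08,0,0,0]]
  ]
}}

```text
t: 12.05
eef_pos: [0.565, 0.1838, 0.1184]
tool_rot: [0.739, 0.674, 0.0, 0.0]
wrist_force: [-1.0, 0.5, -3.8]
opening: 0.0091
finger_force: 49.4
```

Request:
{"op": "play_rows", "data": {
  "steps": [
    [[-1,0,0,0.03,0,0,0],[-1,0,0,0.06,0,0,0],[-1,0,0,0.09,0,0,0],[-1,0,0,0.09,0,0,0]]
  ]
}}

```text
t: 12.55
eef_pos: [0.5653, 0.184, 0.118]
tool_rot: [0.738, 0.674, 0.0, 0.0]
wrist_force: [-1.1, 1.6, 0.3]
opening: 0.0092
finger_force: 50.1
```

Request:
{"op": "play_rows", "data": {
  "steps": [
    [[0.2,0,0,0,0,0,0],[0.2,0,0,0,0,0,0],[0.2,0,0,0,0,0,0],[0.2,0,0,0,0,0,0],[0.2,0,0,-1,0,0,0],[0.2,0,0,-5,0,0,0],[0.2,0,0,-10,0,0,0],[-1,0,0,-15,0,0,0],[-1,0,0,-15,0,0,0],[-1,0,0,-15,0,0,0]]
  ]
}}

```text
t: 13.8
eef_pos: [0.5649, 0.1837, 0.2676]
tool_rot: [0.739, 0.674, 0.0, 0.0]
wrist_force: [-1.7, -0.9, -0.9]
opening: 0.0002
finger_force: 0.0
```

```bash
cat > e.py <<'E'
from m import *
import sys
s=r.observe(); print(s['t'],s["eef_pos"].round(4),s["wrist_force"].round(1),s["opening"],np.round(s["joints"],2))
p=r.get_image("top");p2=r.get_image("scene")
if len(sys.argv)>1: cv2.imwrite("pics/"+sys.argv[1],cv2.resize(p2["frame"][130:300,320:500],None,fx=4,fy=3.5,interpolation=cv2.INTER_CUBIC))
D=lambda Q: (len(Q)>5) and (line(Q)[0],line(Q)[1],np.round(1000*Q.mean(0),1),np.round(1000*Q.max(0),1))
for n,p in(("scene",p2),("top",p)):
  P,C=cloud(p)
  for a,b in((.04,.14),(.22,.33)): print(n," lever",D(P[sel(P,[.53,a,.16],[.60,b,.225])]))
  for a,b in((.10,.15),(.15,.2),(.2,.25)): print(n," rail",D(P[sel(P,[.54,a,.112],[.59,b,.134])]))
E
python3 e.py e1.png
```

```text
13.8 [0.5649 0.1837 0.2676] [-1.7 -0.9 -0.9] 0.00022762675974852866 [0.18 0.14 1.59 0.   1.41 0.27]
scene  lever (array([557.6,  83.8]), array([ 7.5, 17.4]), array([559.2,  83.1, 189.3]), array([566.2,  87.9, 209.3]))
scene  lever (array([575.7, 280.2]), array([ 9.2, 16.5]), array([576.7, 278.8, 189. ]), array([584.2, 284.9, 208.4]))
scene  rail (array([560.7, 125.1]), array([50.7, 14.2]), array([562.2, 124.7, 120.3]), array([568.4, 149.8, 133.6]))
scene  rail (array([565.9, 174.9]), array([50. , 12.1]), array([567. , 174.7, 119.6]), array([572.9, 199.7, 124.5]))
scene  rail (array([570.5, 225.2]), array([48.6, 12.4]), array([571.7, 224.6, 119.5]), array([577.4, 249.4, 124.5]))
top  lever (array([554.9,  85.1]), array([ 7.5, 15.7]), array([553.9,  84.7, 201.7]), array([562.6,  89.3, 213. ]))
top  lever (array([572.3, 278.8]), array([ 7.8, 13.6]), array([571.4, 277.8, 195.9]), array([579.4, 283.2, 211.5]))
top  rail (array([558.8, 125.5]), array([49.9, 11.6]), array([558.4, 127.5, 123.1]), array([565.7, 150. , 131.5]))
top  rail (array([562.2, 164.1]), array([28.3, 10.1]), array([561.8, 163.3, 122.6]), array([569. , 177.5, 127.3]))
top  rail False
```

View pics/e1.png

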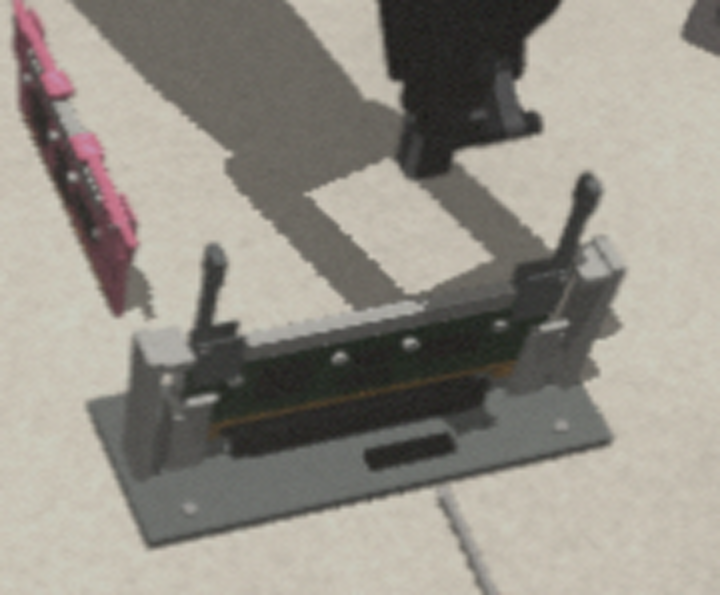

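The board stands upright in the guides with both levers up: lever tips at crop (212,250) and (588,180), rail top at about 0.1225 m, so it rests 8 mm above home. Now I'll push the +y lever from outside, fingers closed.

Request:
{"op": "play_rows", "data": {
  "steps": [
    [[-1,4,0,0,0,0,0],[-1,8,0,0,0,0,0],[-1,12.4,0,0,0,0,0],[-1,12.4,0,0,0,0,0],[-1,12.4,0,3,0,0,0],[-1,12.4,0,5.4,0,0,0],[-1,12.4,0,5.4,0,0,0],[-1,12.4,0,5.4,0,0,0],[-1,12.4,0,5.4,0,0,0]]
  ]
}}

```text
t: 15.02
eef_pos: [0.5771, 0.3072, 0.215]
tool_rot: [0.739, 0.674, 0.001, 0.0]
wrist_force: [0.5, 0.3, 0.5]
opening: -0.0001
finger_force: 0.0
```

```bash
cat > l.py <<'E'
from m import *
s=r.observe(); c=np.array([.565,.1825]); u=np.array([.092,.9958]); d=s["eef_pos"][:2]-c
print("t",s["t"],"L",round(1000*d@u,1),"X",round(1000*d@[u[1],-u[0]],1),"Z",round(1000*s["eef_pos"][2],1),"wf",s["wrist_force"].round(1))
E
python3 l.py
```

```text
t 15.025 L 125.3 X 0.6 Z 215.0 wf [0.5 0.3 0.5]
```

Request:
{"op": "play_rows", "data": {
  "steps": [
    [[-1,-0.8,0,0,0,0,0],[-1,-1.6,0,0,0,0,0],[-1,-2.6,0,0.1,0,0,0],[-1,-3.5,0,0.25,0,0,0],[-1,-4.4,0,0.55,0,0,0],[-1,-5.3,0,1.0,0,0,0],[-1,-5.9,0,1.3,0,0,0],[-1,-6.5,0,1.7,0,0,0],[-1,-6.5,0,1.7,0,0,0],[-1,-6.5,0,1.7,0,0,0]]
  ]
}}

```text
t: 16.27
eef_pos: [0.5704, 0.2422, 0.1964]
tool_rot: [0.739, 0.674, -0.0, 0.0]
wrist_force: [-1.2, -0.3, -0.1]
opening: 0.0001
finger_force: 0.0
```

```bash
python3 l.py; python3 d.py f1.png
```

```text
t 16.275 L 60.0 X -0.1 Z 196.4 wf [-1.2 -0.3 -0.1]
16.275 [0.5704 0.2422 0.1964] [-1.2 -0.3 -0.1] [-0.04 -0.01 -0.01] [ 1.3293e+02  1.2134e+02 -5.0000e-02]
```

View pics/f1.png

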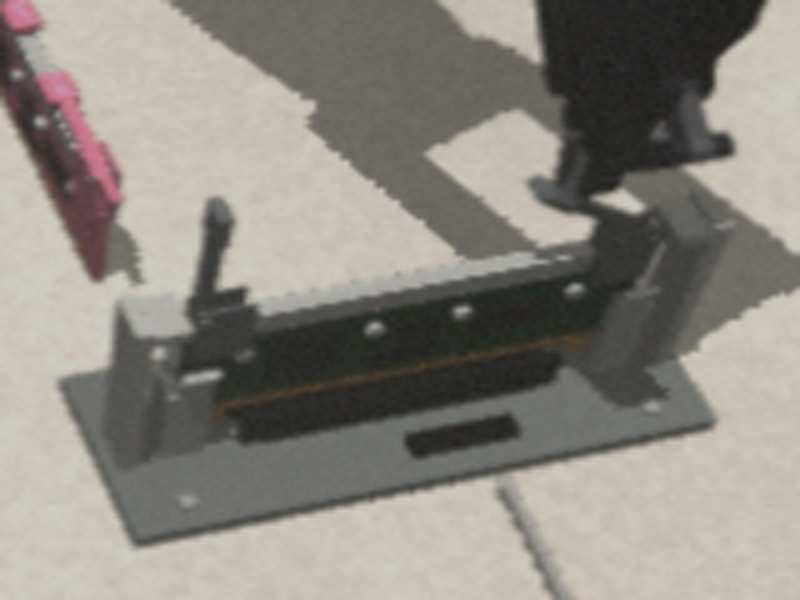

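Request:
{"op": "play_rows", "data": {
  "steps": [
    [[-1,-0.25,0,0.25,0,0,0],[-1,-0.47,0,0.5,0,0,0],[-1,-0.7,0,0.8,0,0,0],[-1,-0.96,0,1.1,0,0,0],[-1,-1.2,0,1.45,0,0,0],[-1,-1.4,0,1.8,0,0,0],[-1,-1.6,0,2.2,0,0,0],[-1,-1.8,0,2.55,0,0,0],[-1,-1.8,0,2.55,0,0,0]]
  ]
}}

```text
t: 17.45
eef_pos: [0.5693, 0.2259, 0.1717]
tool_rot: [0.738, 0.674, 0.002, -0.0]
wrist_force: [0.3, 5.3, 3.9]
opening: 0.0002
finger_force: 3.0
```

```bash
python3 l.py
```

```text
t 17.45 L 43.6 X 0.2 Z 171.7 wf [0.3 5.3 3.9]
```

Request:
{"op": "play_rows", "data": {
  "steps": [
    [[-1,-0.1,0,0.3,0,0,0],[-1,-0.2,0,0.6,0,0,0],[-1,-0.3,0,0.9,0,0,0],[-1,-0.3,0,1.2,0,0,0],[-1,-0.3,0,1.4,0,0,0],[-1,-0.3,0,1.4,0,0,0]]
  ]
}}

```text
t: 18.2
eef_pos: [0.5684, 0.2215, 0.1567]
tool_rot: [0.739, 0.674, -0.0, -0.0]
wrist_force: [0.1, 4.0, 4.1]
opening: 0.0003
finger_force: 1.8
```

```bash
python3 l.py
```

```text
t 18.2 L 39.2 X -0.2 Z 156.7 wf [0.1 4.  4.1]
```

Request:
{"op": "play_rows", "data": {
  "steps": [
    [[-1,-0.1,0,0.25,0,0,0],[-1,-0.2,0,0.5,0,0,0],[-1,-0.3,0,0.7,0,0,0],[-1,-0.3,0,0.8,0,0,0],[-1,-0.3,0,0.8,0,0,0]]
  ]
}}

```text
t: 18.82
eef_pos: [0.5685, 0.2185, 0.1494]
tool_rot: [0.739, 0.674, 0.0, 0.0]
wrist_force: [0.1, 3.7, 7.9]
opening: -0.0002
finger_force: 3.4
```

```bash
python3 l.py
```

```text
t 18.825 L 36.2 X 0.2 Z 149.4 wf [0.1 3.7 7.9]
```

Request:
{"op": "play_rows", "data": {
  "steps": [
    [[-1,-0.05,0,0.1,0,0,0],[-1,-0.1,0,0.2,0,0,0],[-1,-0.1,0,0.3,0,0,0],[-1,-0.1,0,0.3,0,0,0]]
  ]
}}

```text
t: 19.32
eef_pos: [0.569, 0.218, 0.148]
tool_rot: [0.739, 0.674, 0.001, 0.001]
wrist_force: [-2.0, 3.9, 13.8]
opening: -0.0001
finger_force: 6.7
```

```bash
python3 l.py
```

```text
t 19.325 L 35.7 X 0.7 Z 148.0 wf [-2.   3.9 13.8]
```

Request:
{"op": "play_rows", "data": {
  "steps": [
    [[-1,0,0,0.04,0,0,0],[-1,0,0,0.04,0,0,0],[-1,0,0,0.04,0,0,0]]
  ]
}}

```text
t: 19.7
eef_pos: [0.5691, 0.2179, 0.148]
tool_rot: [0.739, 0.674, 0.001, 0.001]
wrist_force: [-3.4, 3.7, 15.6]
opening: 0.0001
finger_force: 7.5
```

```bash
python3 l.py
```

```text
t 19.7 L 35.7 X 0.9 Z 148.0 wf [-3.4  3.7 15.6]
```

Request:
{"op": "play_rows", "data": {
  "steps": [
    [[-1,0,0,-1,0,0,0],[-1,0,0,-5,0,0,0],[-1,0,0,-10.5,0,0,0],[-1,-5,0,-10.5,0,0,0],[-1,-10.5,0,-10.5,0,0,0],[-1,-16.1,0,-10.5,0,0,0],[-1,-16.1,0,-10.5,0,0,0],[-1,-16.1,0,-10.5,0,0,0],[-1,-16.1,0,-9,0,0,0],[-1,-16.1,0,-6.8,0,0,0],[-1,-16.1,0,-6.8,0,0,0],[-1,-16.1,0,-6.8,0,0,0]]
  ]
}}

```text
t: 21.2
eef_pos: [0.5534, 0.058, 0.2134]
tool_rot: [0.738, 0.675, -0.0, -0.0]
wrist_force: [0.2, 0.8, 0.3]
opening: 0.0001
finger_force: 0.0
```

```bash
python3 l.py; python3 d.py g1.png
```

```text
t 21.2 L -125.0 X -0.1 Z 213.4 wf [0.2 0.8 0.3]
21.2 [0.5534 0.058  0.2134] [0.2 0.8 0.3] [-0.02 -0.02 -0.01] [-1.3285e+02 -1.2143e+02  3.0000e-02]
```

View pics/g1.png

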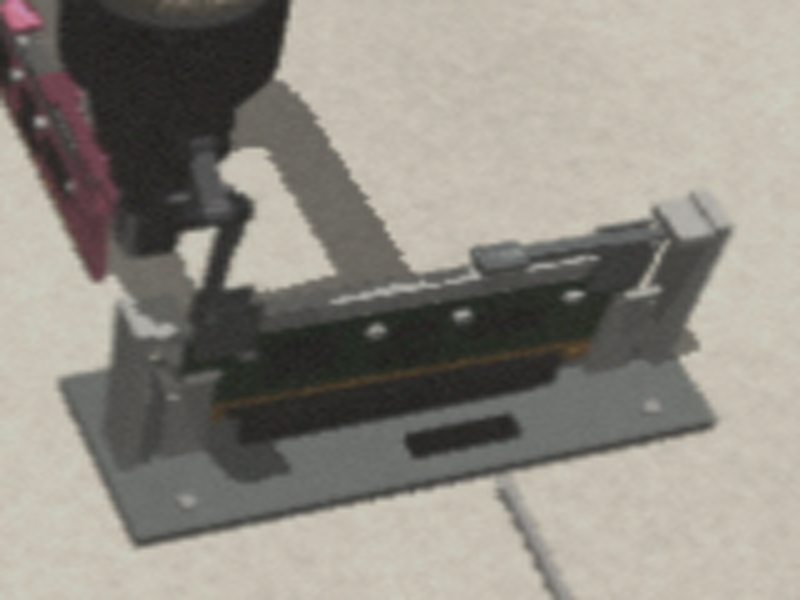

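The +y lever is almost flat (pad at crop (498,257)), and the fingers stand outside the upright −y lever. I'll do the same sweep on that side.

Request:
{"op": "play_rows", "data": {
  "steps": [
    [[-1,0.8,0,0,0,0,0],[-1,1.6,0,0,0,0,0],[-1,2.6,0,0.05,0,0,0],[-1,3.5,0,0.2,0,0,0],[-1,4.4,0,0.5,0,0,0],[-1,5.3,0,0.95,0,0,0],[-1,5.9,0,1.25,0,0,0],[-1,6.5,0,1.65,0,0,0],[-1,6.7,0,1.9,0,0,0],[-1,7.0,0,2.2,0,0,0],[-1,7.2,0,2.5,0,0,0],[-1,7.4,0,2.8,0,0,0],[-1,7.7,0,3.15,0,0,0],[-1,7.9,0,3.5,0,0,0],[-1,7.9,0,3.5,0,0,0]]
  ]
}}

```text
t: 23.12
eef_pos: [0.5608, 0.1345, 0.1789]
tool_rot: [0.739, 0.674, -0.001, 0.001]
wrist_force: [-1.2, -8.7, 5.3]
opening: 0.0001
finger_force: 3.6
```

```bash
python3 l.py
```

```text
t 23.125 L -48.2 X 0.2 Z 178.9 wf [-1.2 -8.7  5.3]
```

Request:
{"op": "play_rows", "data": {
  "steps": [
    [[-1,0.1,0,0.35,0,0,0],[-1,0.2,0,0.7,0,0,0],[-1,0.3,0,1.1,0,0,0],[-1,0.4,0,1.5,0,0,0],[-1,0.5,0,1.9,0,0,0],[-1,0.6,0,2.2,0,0,0],[-1,0.6,0,2.2,0,0,0]]
  ]
}}

```text
t: 24.0
eef_pos: [0.5616, 0.1411, 0.1573]
tool_rot: [0.739, 0.674, -0.0, 0.001]
wrist_force: [-1.9, -5.3, 6.5]
opening: 0.0002
finger_force: 3.3
```

```bash
python3 l.py
```

```text
t 24.0 L -41.5 X 0.4 Z 157.3 wf [-1.9 -5.3  6.5]
```

Request:
{"op": "play_rows", "data": {
  "steps": [
    [[-1,0.15,0,0.3,0,0,0],[-1,0.3,0,0.6,0,0,0],[-1,0.4,0,0.8,0,0,0],[-1,0.4,0,0.95,0,0,0],[-1,0.4,0,0.95,0,0,0]]
  ]
}}

```text
t: 24.62
eef_pos: [0.5621, 0.1456, 0.1477]
tool_rot: [0.739, 0.674, 0.0, 0.0]
wrist_force: [-0.9, -3.4, 3.9]
opening: -0.0002
finger_force: 2.3
```

```bash
python3 l.py
```

```text
t 24.625 L -37.0 X 0.5 Z 147.7 wf [-0.9 -3.4  3.9]
```

Request:
{"op": "play_rows", "data": {
  "steps": [
    [[-1,0.1,0,0.1,0,0,0],[-1,0.1,0,0.2,0,0,0],[-1,0.1,0,0.3,0,0,0],[-1,0.1,0,0.3,0,0,0]]
  ]
}}

```text
t: 25.12
eef_pos: [0.5625, 0.1466, 0.1457]
tool_rot: [0.739, 0.674, 0.001, 0.001]
wrist_force: [-2.9, -3.7, 9.3]
opening: 0.0001
finger_force: 4.9
```

```bash
python3 l.py
```

```text
t 25.125 L -36.0 X 0.8 Z 145.7 wf [-2.9 -3.7  9.3]
```

Request:
{"op": "play_rows", "data": {
  "steps": [
    [[-1,0,0,0.08,0,0,0],[-1,0,0,0.12,0,0,0],[-1,0,0,0.12,0,0,0],[-1,0,0,0.12,0,0,0]]
  ]
}}

```text
t: 25.62
eef_pos: [0.5627, 0.1466, 0.1453]
tool_rot: [0.739, 0.674, 0.001, 0.001]
wrist_force: [-5.0, -5.8, 13.8]
opening: -0.0004
finger_force: 7.2
```

```bash
python3 l.py
```

```text
t 25.625 L -36.0 X 1.0 Z 145.3 wf [-5.  -5.8 13.8]
```

Request:
{"op": "play_rows", "data": {
  "steps": [
    [[-1,0,0,-1,0,0,0],[-1,0,0,-4,0,0,0],[-1,3.3,0,-4,0,0,0],[-1,6.7,0,-4,0,0,0],[-1,6.7,0,-4,0,0,0],[-1,6.7,0,-2.5,0,0,0],[-1,6.7,0,-1.4,0,0,0],[-1,6.7,0,-1.4,0,0,0]]
  ]
}}

```text
t: 26.62
eef_pos: [0.5666, 0.2126, 0.1546]
tool_rot: [0.739, 0.674, -0.002, -0.001]
wrist_force: [0.0, 0.1, -0.8]
opening: 0.0003
finger_force: 0.0
```

```bash
python3 l.py
```

```text
t 26.625 L 30.1 X -1.2 Z 154.6 wf [ 0.   0.1 -0.8]
```

Request:
{"op": "play_rows", "data": {
  "steps": [
    [[-1,0.2,0.05,0.3,0,0,0],[-1,0.2,0.05,0.6,0,0,0],[-1,0.2,0.05,0.8,0,0,0],[-1,0.2,0.05,0.9,0,0,0],[-1,0.2,0.05,0.9,0,0,0]]
  ]
}}

```text
t: 27.25
eef_pos: [0.5688, 0.2153, 0.1483]
tool_rot: [0.739, 0.674, 0.0, 0.0]
wrist_force: [1.3, -2.3, 4.9]
opening: -0.0003
finger_force: 2.2
```

```bash
python3 l.py
```

```text
t 27.25 L 33.0 X 0.8 Z 148.3 wf [ 1.3 -2.3  4.9]
```

Request:
{"op": "play_rows", "data": {
  "steps": [
    [[-1,0,0,0.1,0,0,0],[-1,0,0,0.2,0,0,0],[-1,0,0,0.3,0,0,0],[-1,0,0,0.35,0,0,0],[-1,0,0,0.35,0,0,0]]
  ]
}}

```text
t: 27.88
eef_pos: [0.5691, 0.2153, 0.1455]
tool_rot: [0.739, 0.674, 0.0, 0.001]
wrist_force: [-0.9, -4.1, 9.4]
opening: -0.0
finger_force: 4.6
```

```bash
python3 l.py
```

```text
t 27.875 L 33.0 X 1.0 Z 145.5 wf [-0.9 -4.1  9.4]
```

Request:
{"op": "play_rows", "data": {
  "steps": [
    [[-1,0,0,0.08,0,0,0],[-1,0,0,0.15,0,0,0],[-1,0,0,0.15,0,0,0],[-1,0,0,0.15,0,0,0]]
  ]
}}

```text
t: 28.38
eef_pos: [0.5693, 0.2153, 0.1449]
tool_rot: [0.739, 0.674, 0.001, 0.001]
wrist_force: [-3.4, -5.2, 13.2]
opening: 0.0004
finger_force: 6.8
```

```bash
python3 l.py
```

```text
t 28.375 L 33.1 X 1.3 Z 144.9 wf [-3.4 -5.2 13.2]
```

Request:
{"op": "play_rows", "data": {
  "steps": [
    [[-1,0,0,0.06,0,0,0],[-1,0,0,0.06,0,0,0],[-1,0,0,0.06,0,0,0]]
  ]
}}

```text
t: 28.75
eef_pos: [0.5694, 0.2153, 0.1447]
tool_rot: [0.739, 0.674, 0.001, 0.001]
wrist_force: [-4.2, -5.0, 15.4]
opening: 0.0004
finger_force: 7.8
```

```bash
python3 l.py
```

```text
t 28.75 L 33.1 X 1.3 Z 144.7 wf [-4.2 -5.  15.4]
```

Request:
{"op": "play_rows", "data": {
  "steps": [
    [[-1,0,0,-1,0,0,0],[-1,0,0,-4,0,0,0],[-1,-3.3,0,-4,0,0,0],[-1,-6.5,0,-4,0,0,0],[-1,-6.5,0,-4,0,0,0],[-1,-6.5,0,-2.5,0,0,0],[-1,-6.5,0,-1.4,0,0,0],[-1,-6.5,0,-0.9,0,0,0],[-1,-6.5,0,-0.7,0,0,0],[-1,-6.5,0,-0.7,0,0,0]]
  ]
}}

```text
t: 30.0
eef_pos: [0.5627, 0.1511, 0.1493]
tool_rot: [0.738, 0.674, 0.0, 0.0]
wrist_force: [0.1, 0.7, 1.0]
opening: 0.0002
finger_force: 0.2
```

```bash
python3 l.py
```

```text
t 30.0 L -31.5 X 0.6 Z 149.3 wf [0.1 0.7 1. ]
```

Request:
{"op": "play_rows", "data": {
  "steps": [
    [[-1,0,0,0.2,0,0,0],[-1,0,0,0.4,0,0,0],[-1,0,0,0.55,0,0,0],[-1,0,0,0.6,0,0,0],[-1,0,0,0.6,0,0,0]]
  ]
}}

```text
t: 30.62
eef_pos: [0.5633, 0.1511, 0.1453]
tool_rot: [0.739, 0.674, 0.001, 0.001]
wrist_force: [-4.1, 0.0, 12.3]
opening: -0.0002
finger_force: 5.9
```

```bash
python3 l.py
```

```text
t 30.625 L -31.5 X 1.2 Z 145.3 wf [-4.1  0.  12.3]
```

Request:
{"op": "play_rows", "data": {
  "steps": [
    [[-1,0,0,0.06,0,0,0],[-1,0,0,0.1,0,0,0],[-1,0,0,0.1,0,0,0],[-1,0,0,0.1,0,0,0]]
  ]
}}

```text
t: 31.12
eef_pos: [0.5636, 0.151, 0.145]
tool_rot: [0.739, 0.674, 0.001, 0.001]
wrist_force: [-5.4, 0.1, 15.1]
opening: 0.0004
finger_force: 7.6
```

Request:
{"op": "play_rows", "data": {
  "steps": [
    [[-1,0,0,-1,0,0,0],[-1,0,0,-5,0,0,0],[-1,0,0,-10,0,0,0],[-1,-6,0,-15,0,0,0],[-1,-12,0,-18,0,0,0],[-1,-18,0,-18,0,0,0],[-1,-24,0,-18,0,0,0],[-1,-24,0,-18,0,0,0],[-1,-24,0,-18,0,0,0]]
  ]
}}

```text
t: 32.25
eef_pos: [0.5405, -0.0889, 0.3219]
tool_rot: [0.739, 0.673, -0.0, -0.0]
wrist_force: [0.9, 1.0, -0.8]
opening: -0.0002
finger_force: 0.0
```

```bash
python3 d.py z1.png
cat > q.py <<'E'
from m import *
for n in("top","scene"):
    p=r.get_image(n); P,C=cloud(p)
    M=[.565,.183]; u=np.array([.092,.9958])
    d=P[:,:2]-M; L=1000*d@u; X=1000*d@[u[1],-u[0]]; Z=1000*P[:,2]
    for a in range(-100,101,10):
        m=(abs(L-a)<4)&(abs(X)<(6 if abs(a)<100 else 8))&(Z>90)&(Z<220)
        if m.sum()>2: print(n,a,m.sum(),np.percentile(Z[m],[50,85]).round(1))
E
python3 q.py
```

```text
32.25 [ 0.5405 -0.0889  0.3219] [ 0.9  1.  -0.8] [-0.   -0.04 -0.02] [-133.05 -121.19    0.  ]
top -100 23 [124.2 126. ]
top -90 19 [126.4 127.1]
top -80 20 [126.2 128.9]
top -70 14 [124.9 126.5]
top -60 19 [125.9 127.7]
top -50 19 [125.9 127.6]
top -40 17 [125.2 127.4]
top -30 23 [127.1 128.9]
top -20 18 [127.5 129. ]
top -10 16 [116.1 117.9]
top 0 18 [115.1 116.5]
top 10 15 [114.4 115.5]
top 20 23 [120.4 128.1]
top 30 22 [127.6 129.4]
top 40 18 [126.7 128.6]
top 50 20 [126.9 128.5]
top 60 15 [126.3 127.7]
top 70 16 [126.2 129.2]
top 80 23 [125.8 127.6]
top 90 22 [125.9 128. ]
top 100 23 [124.4 128.5]
scene -100 63 [111.8 123. ]
scene -90 39 [121.4 124.4]
scene -80 33 [122.2 124.4]
scene -70 47 [112.7 123.8]
scene -60 47 [113.5 124.3]
scene -50 43 [113.3 123.7]
scene -40 45 [112.9 124.8]
scene -30 36 [113.  125.8]
scene -20 35 [111.1 125.5]
scene -10 30 [110.7 113.6]
scene 0 35 [110.  113.9]
scene 10 29 [110.8 113.8]
scene 20 44 [113.  125.2]
scene 30 35 [123.5 125.9]
scene 40 41 [113.3 125.7]
scene 50 39 [114.1 124.6]
scene 60 37 [114.4 124.3]
scene 70 41 [113.  124.8]
scene 80 43 [117.4 124.6]
scene 90 35 [121.3 125.6]
scene 100 45 [117.1 124.1]
```

View pics/z1.png

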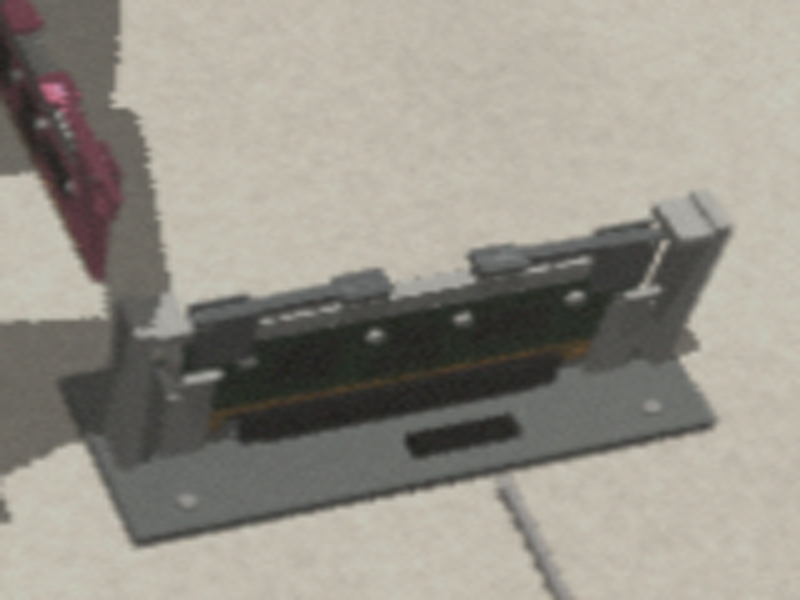

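Both levers lie flat (pads at crop (360,285) and (498,258)). The rail top is at about 115 mm against 114 mm when home, and both pads sit about 3 mm above flat, roughly 0.04 rad. I'm handing it in.

```bash
python3 -c "
from rig import r
print(r.close_job())"
```

```text
the job is handed in; nothing more can be done
None
```

The board is home in the cage's connector with both levers lying flat after presses of about 16 N each, and the job is handed in at about 32 s; no verdict was returned.

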